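Draw the red case's guarded bolt with the hooked rod

TASK

Pick up the hooked rod and reach its hook in under the wire guard of the red prop case to draw the case's bolt fully open, towards the robot; keep the gripper itself off the red case. Leave the blue case bolted, and lay the rod down flat on the table again.

Things in the scene. Friction and masses are not known exactly. Their poses are not given: they have to be found in the camera images.
- rod_grip (a point): Hooked rod lying flat, about 120 g: centre of its pale wooden handle (110 long in x, 18 wide, 30 high), 15 mm above its underside. From the handle an 8 mm steel shaft runs along +x at this height; 165 mm from this point its centre line turns square, runs 40 mm to +y and ends in a 10 mm lip back to -x: a flat hook open towards the handle. (The straight black wand is not it.)
- red_case: Fixed red case, 160 (x) x 200 (y) x 43 high; origin under its centre, at table height; +x away from robot. Bolt bar on top along y=0, with brass staples up to 62 mm above table. Wire guard over it, x -50 to 50: crossbars 129 to 137 mm above table, corner posts 8 thick at x +-50, y +-94; front (-x) open between posts. A like blue case stands to one side.
- red_bolt (a joint): Travel (m) of the red case's bolt towards the case's -x: 0 to 0.005 as found (bolted), 0.040 at its stop, fully drawn. Its upright white knob, 14 mm thick (17 mm cap), rises 57 to 100 mm above the table at y = 0, x = -travel in the case's frame. Friction about 2 N; stays where left.
- blue_bolt (a joint): The same for the blue case's bolt and white knob: 0 to 0.005 as found; it is to stay shut.
Not all that is in view belongs to the job. Leave any pink look-alike of the part that bears rod_grip alone.

How it is judged:
By the outcome, as a careful person would: the job done as asked, in the order asked, and still so for the second after the job is handed in, with the robot touching nothing.
It also fails if it takes over 64 s, if anything falls off the work surface, if the arm or the gripper's body presses on something with over 40 N, if the wrist force passes 120 N, or if a joint passes its speed limit or range.

ROBOT

A 7-joint arm with a two-finger parallel gripper is mounted at the origin on the work surface. World frame = base frame: x ahead of the robot, y to its left, z up, the work surface at z = 0. Lengths are in m, angles in rad, forces in N, time in s.
With the tool pointing down it reaches from about 0.425 to 0.925 m from the base axis. Payload 6.8 kg.
Tool frame: the origin (TCP) lies on the front face of the gripper's body, between the roots of the fingers; the fingertips stand 73 mm ahead of it and the grasp point (between the pads) lies 54 mm ahead of it; z points along the fingers, y is the line along which they close (so a half turn about z gives the same grasp; the last joint's range is limited). The gripper opens to 85 mm and grips with 20 to 120 N. Pads are 22 mm wide; open, the fingers measure 114 mm over their backs; the gripper's body (76 mm by 85 mm) begins 54 mm behind the grasp point. The pads swing forward as they close: fully open they stand 13 mm farther back than shut.
Start: joints at [1.206, 0.477, 0.022, 1.555, -0.011, 1.109, -0.083], TCP at [0.171, -0.653, 0.304] pointing down, gripper open.
Joint ranges: [-2.96, 2.96], [-0.34, 2.1], [-1.41, 1.46], [0.24, 2.44], [-1.37, 4.51], [0.17, 1.92], [-2.96, 2.96]. Speed limits (rad/s): [2.39, 2.39, 3.14, 3.14, 3.14, 3.14, 3.14].

INTERFACE

Orientations are given as a unit quaternion [w, x, y, z].
In Python, from station import bot, optics gives the robot as it stands.
- The arm moves only by the tool drive_tool, never from a script. Its argument "deltas" is a list of rows, each an object with "gripper": the closure in counts, from 0 (fully open) to 255 (shut); "offset": the shift along the tool's x, y, z in units of 1000 mm (1.0 is 1000 mm), a list of three; "angular": the turn, a rotation vector about the tool's x, y, z in units of 45 degrees (1.0 is 45 degrees), a list of three. In form: [{"gripper": gripper, "offset": [dx, dy, dz], "angular": [rx, ry, rz]}, ...]. A call has 1 to 5 rows; each row is the pose to reach, as a shift and turn from the pose commanded when the call began, along the tool's axes at that moment; what a row does not reach only later rows make up. A row lasts 1/10 s, in which the tool goes at most 50 mm and 8.59 degrees, less where a joint would pass 70% of its speed; a pose out of reach is approached as far as the arm can. A call with a number of a shift or a turn outside -1 to 1 is refused whole. A call with a gripper value outside its range is refused whole. The fingers move at their own pace and stop on an object; "grip_force" is the grip in N (left out, the last holds). Time passes only in rows, so rows that repeat a pose let the fingers close. It gives the time, the measured TCP pose, the force, the opening and the grip force at its end, in the units of the state.
- bot.get_obs(): the state, without advancing time (a new reading comes with each control period).
- optics.read_camera(name): name is "side" or "top" or "wrist"; returns the picture (420x560x3 uint8, blue, green, red); there is no depth.
- optics.camera_model(name): a dict with "fx", "fy", "cx", "cy" (pixels), "cam_to_world" (4x4, takes a point from camera to world coordinates). Camera axes: x right, y up, looking along -z (the intrinsics and any distortion apply to the point x, -y, -z); pixel columns grow to the right and rows downward; lengths in m; the calibration is good to about 2 mm. A picture is of the moment at which its call begins: read the wrist's pose just before it. camera_model takes no time and is no camera call; for the wrist camera it gives the pose at the moment of the call.
- bot.hand_in(): hands the job in; it is judged then, once.
The state is a dict: "t": time; "q": joint angles; "joint_vel": joint speeds; "joint_torque": joint torques, N m; "eef_pos": TCP position; "tool_rot": TCP orientation; "contact_force": force on the tool from outside, world axes, zero at the start; "torque": the same for the moment, N m; "gripper_width": opening from 0.0 (shut) to 1.0 (fully open); "grasp_force": force on a finger pad.
Only numpy, scipy, OpenCV 4.12 (cv2) and the standard library are available. Lean on these libraries where they do the work, as an engineer would, in place of code of your own. Each camera call takes 0.05 s, during which the arm holds its last target. There are 200 camera calls.

## Working session

There is one attempt and no reset: what is moved stays moved. The work goes in short steps, Python scripts to look and compute and a tool call to move; the robot and the scene stay as the last step left them, time stands still between calls to the robot, and variables do not carry over. Pictures are saved under pics/ and viewed, at most 10 in all, crops included, and the job is handed in when it is done.

Besides the shell and the picture viewer there is one more tool, called after "Call:" as a command line: name --argument value ..., lists and objects as JSON in quotes. drive_tool: Moves the arm, as the interface text tells. Its arguments: {"type":"object","properties":{"deltas":{"type":"array"},"grip_force":{"type":"number"}},"required":["deltas"]}

```bash
mkdir -p pics; ls; python3 - <<'E'
from station import bot, optics
import cv2
s=bot.get_obs();print(s)
for n in("side","top"):
    cv2.imwrite(f"pics/{n}0.png",optics.read_camera(n));print(n,optics.camera_model(n))
print(optics.camera_model("wrist"))
E
```

```text
pics
{'t': 0.0, 'q': array([ 1.20586819,  0.47778003,  0.02234843,  1.5564454 , -0.01150715,
        1.10929213, -0.08308197]), 'joint_vel': array([ 0.00073523,  0.0010992 ,  0.00089472,  0.00102055,  0.00069821,
        0.00123669, -0.00041039]), 'joint_torque': array([-9.92884998e-04, -5.96445894e+01,  1.60778783e+00, -2.81196249e+01,
        1.24112071e-02,  9.38688027e-03,  3.48949072e-06]), 'eef_pos': array([ 0.17133572, -0.65242157,  0.30294178]), 'tool_rot': array([-8.80228757e-04,  9.91763995e-01,  1.28075650e-01, -1.79434510e-04]), 'contact_force': array([-0.0982849 ,  0.7724916 , -0.51507349]), 'torque': array([-0.01859218, -0.01181824, -0.01183012]), 'grasp_force': 0.0, 'gripper_width': 0.9992018205824337}
side {'fx': 484.4517553919578, 'fy': 484.4517553919578, 'cx': 286.19897335621033, 'cy': 202.65164127932402, 'cam_to_world': array([[ 0.82434335,  0.41490834, -0.38510921,  0.25058377],
       [-0.56581622,  0.5827392 , -0.58332412, -0.44796561],
       [-0.01760781,  0.6987604 ,  0.71513905,  0.61282261],
       [ 0.        ,  0.        ,  0.        ,  1.        ]])}
top {'fx': 522.6341137404144, 'fy': 522.6341137404144, 'cx': 291.1152965891262, 'cy': 204.91698362274087, 'cam_to_world': array([[ 2.21669867e-02,  9.99004741e-01, -3.87059765e-02,
         5.25356493e-01],
       [-9.99754072e-01,  2.21754696e-02, -2.10198387e-04,
        -8.78004086e-03],
       [ 6.48334021e-04,  3.87011171e-02,  9.99250621e-01,
         9.04043045e-01],
       [ 0.00000000e+00,  0.00000000e+00,  0.00000000e+00,
         1.00000000e+00]])}
{'fx': 369.70385817054154, 'fy': 369.70385817054154, 'cx': 273.14892606465025, 'cy': 210.3141437587982, 'cam_to_world': array([[ 0.25350894,  0.92179075,  0.2933173 ,  0.24603415],
       [-0.96733006,  0.24232615,  0.0745023 , -0.6334105 ],
       [-0.00240292, -0.30262164,  0.95310774,  0.37223443],
       [ 0.        ,  0.        ,  0.        ,  1.        ]])}
```

View pics/top0.png

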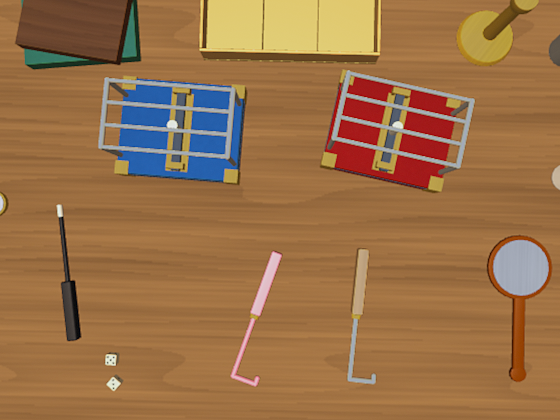

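View pics/side0.png

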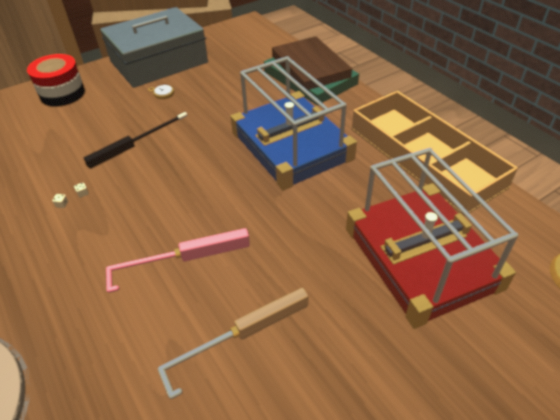

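The top view shows the wooden rod with its handle at about (361,282) and its hook at (350–375,380), pointing toward the robot. The red case's knob is at (398,127) with the case yawed by about -12°. The pink look-alike is at (255,315), and the blue case is on the left. In the side view the rod handle is at (272,312), its hook at (170,380), and the red knob at (431,217).

```bash
cat > h.py <<'E'
import numpy as np, cv2
from station import bot, optics
def ray(m,uv):
    R=m["cam_to_world"]; d=R[:3,:3]@np.array([(uv[0]-m["cx"])/m["fx"],-(uv[1]-m["cy"])/m["fy"],-1.]); return R[:3,3],d/np.linalg.norm(d)
def onz(m,uv,z):
    o,d=ray(m,uv); return o+d*(z-o[2])/d[2]
def tri(m1,u1,m2,u2):
    (a,d),(b,e)=ray(m1,u1),ray(m2,u2)
    s=np.linalg.lstsq(np.c_[d,-e],b-a,rcond=None)[0]; p,q=a+s[0]*d,b+s[1]*e
    return (p+q)/2,np.linalg.norm(p-q)
def blobs(mask,amin=15):
    n,l,st,c=cv2.connectedComponentsWithStats(mask.astype(np.uint8)*255)
    return [(st[i][4],c[i].round(1),cv2.minAreaRect(np.argwhere(l==i)[:,::-1].astype(np.float32))) for i in range(1,n) if st[i][4]>=amin]
E
python3 - <<'E'
from h import *
np.set_printoptions(precision=4,suppress=True)
for n,pts in(("top",[(361,282),(335,282),(354,350),(398,127),(436,184)]),("side",[(272,312),(230,290),(200,353),(431,217),(420,312)])):
    im=cv2.imread(f"pics/{n}0.png"); hsv=cv2.cvtColor(im,cv2.COLOR_BGR2HSV)
    print(n,[hsv[v,u].tolist() for u,v in pts])
    H,S,V=[hsv[...,i].astype(int) for i in range(3)]
    for nm,mk in(("white",(S<50)&(V>200)),("tan",(S<130)&(S>60)&(V>120)&(H<25)&(H>8)),("steel",(S<70)&(V>100)&(V<210)),("brass",(H>17)&(H<28)&(S>140)&(V>120))):
        for a,c,r in blobs(mk,20):
            ok={"top":(c[0]>310)&(c[0]<480)&(c[1]>60),"side":(c[0]>150)&(c[1]>140)}[n]
            if ok: print(nm,a,c,np.round(r[0],1),np.round(r[1],1),round(r[2],1))
E
```

```text
top [[16, 84, 189], [15, 152, 158], [28, 38, 162], [38, 14, 221], [22, 152, 186]]
white 54 [397.8 124.7] [397.8 124.2] [9.5 6.3] 14.0
tan 672 [360.1 281.6] [360.1 281.6] [10.3 65.6] 5.9
steel 2971 [402.  120.1] [401.6 123.6] [132.8  81.4] 12.7
steel 431 [356.2 359.2] [363.7 351.3] [28.4 62.9] 5.7
brass 59 [342.1  75.3] [341.9  75.5] [ 4.4 13.6] 18.4
brass 29 [351.3  80.2] [351.4  80.1] [3.2 8.2] 14.0
brass 219 [399.1  95. ] [398.8  95.6] [21.8 16.1] 12.1
brass 110 [452.8 102.8] [453.2 103.2] [13.6  8.5] 14.0
brass 121 [386.8 115.5] [386.8 115.5] [ 6.8 17.5] 12.5
brass 64 [402.9 116.5] [402.6 117.4] [ 4.9 14.6] 14.0
brass 117 [382.1 137.3] [382.  137.3] [ 6.7 17. ] 12.5
brass 87 [397.5 140.9] [397.5 140.9] [ 5.  16.9] 12.5
brass 283 [383.8 162.1] [384.3 161.6] [21.7 19.2] 13.0
brass 196 [328.2 159.3] [328.2 159.4] [13.9 14.1] 11.3
brass 193 [435.8 183.6] [435.8 183.6] [13.9 13.7] 11.3
brass 37 [355.5 316.1] [355.2 316.3] [9.2 4.9] 14.0
side [[16, 116, 196], [14, 144, 166], [14, 126, 156], [35, 24, 246], [19, 157, 135]]
white 64 [431.1 216.3] [431.1 216.4] [9.8 7. ] 18.4
tan 278 [466. 
[... 997 characters left out ...]
rass 71 [350.5 140.7] [350.2 141.3] [9.2 8.5] 45.0
brass 166 [486.7 170.8] [483.5 166.6] [36.1 53.3] 58.7
brass 64 [439.6 170.7] [443.8 174.3] [33.9  6.4] 45.0
brass 73 [283.7 168.7] [283.8 168.6] [ 7.2 11.1] 68.2
brass 122 [430.7 188.4] [431. 189.] [14.1  9.9] 45.0
brass 145 [355.5 213.8] [355.8 213.8] [10.8 14.9] 71.6
brass 106 [463.1 220.2] [463.  220.5] [17.7  6.4] 45.0
brass 90 [447.4 239.5] [447.8 239.3] [ 6.  15.8] 71.6
brass 372 [407.3 250.7] [409.9 244.6] [23.7 46.2] 71.6
brass 140 [556.4 266.8] [555.5 266.5] [25.  7.] 90.0
brass 145 [507.2 270.5] [506.2 270.8] [13.7 13. ] 49.4
brass 234 [420.8 303.9] [420.7 303.8] [18.2 14.6] 53.1
brass 47 [234.7 330. ] [234.5 330.2] [8.6 6.1] 56.3
```

```bash
python3 - <<'E'
from h import *
np.set_printoptions(precision=4,suppress=True)
T,S=optics.camera_model("top"),optics.camera_model("side")
for nm,a,b in(("knob",(398,126.5),(431.1,217)),("handle",(360.1,281.6),(270.4,308.2)),("ferrule",(355.4,316.2),(234.7,330)),("brFL",(328.2,159.3),(355.5,213.8)),("brFR",(435.8,183.6),(420.8,303.9)),("hookcorner",(350,380),(161.5,370))):
    print(nm,*tri(T,a,S,b))
def yaw(p,q): d=q-p; return np.degrees(np.arctan2(d[1],d[0]))
a,b=[onz(T,u,.049) for u in((328.2,159.3),(435.8,183.6))]
print("case front edge dir",yaw(b,a)-90,np.linalg.norm(b-a),a,b)
im=cv2.imread("pics/top0.png");hsv=cv2.cvtColor(im,cv2.COLOR_BGR2HSV).astype(int)
H,Sa,V=[hsv[...,i] for i in range(3)]
# rod: handle axis, steel shaft centre by rows, hook extents
m=(Sa<130)&(V>110);m[:,:320]=0;m[:,385:]=0;m[:245]=0
for r in(255,265,275,285,295,305,325,335,345,355,365,378,380,382):
    c=np.flatnonzero(m[r]);print(r,c.min() if len(c) else 0,c.max() if len(c) else 0,c.mean())
ys,xs=np.nonzero(m);print(xs.min(),xs.max(),ys.min(),ys.max())
rr=np.arange(322,368);c=np.array([np.flatnonzero(m[r]).mean() for r in rr]);k=np.polyfit(rr,c,1)
p,q=[onz(T,(np.polyval(k,r),r),.015) for r in(322,368)];print("shaft",p,q,yaw(p,q))
rr=np.arange(256,308);c=np.array([np.flatnonzero(m[r]).mean() for r in rr]);k=np.polyfit(rr,c,1)
p,q=[onz(T,(np.polyval(k,r),r),.03) for r in(256,308)];print("handle",p,q,yaw(p,q))
p,q=onz(T,(352.5,380),.015),onz(T,(373,380),.015);print("hook",p,q)
E
```

```text
knob [ 0.6821 -0.1718  0.0969] 0.0005887386758034184
handle [ 0.4329 -0.1265  0.0251] 0.0016163450449842868
ferrule [ 0.3752 -0.1215  0.0164] 0.0016543865674320374
brFL [ 0.6351 -0.0679  0.042 ] 0.0014156373072859402
brFR [ 0.5992 -0.2471  0.0408] 0.0005924169592545366
hookcorner [ 0.2682 -0.1148  0.0129] 0.002471414080212096
case front edge dir -11.50948192340195 0.18085740214600401 [ 0.6348 -0.0678  0.049 ] [ 0.5987 -0.2451  0.049 ]
255 358 367 362.5
265 357 366 361.5
275 356 365 360.5
285 355 364 359.5
295 354 363 358.5
305 353 362 357.5
325 352 357 354.5
335 351 356 353.5
345 350 355 352.5
355 349 354 351.5
365 348 353 350.5
378 347 375 360.0769230769231
380 347 375 361.0
382 353 375 364.0
347 375 249 384
shaft [ 0.3645 -0.1205  0.015 ] [ 0.2875 -0.1139  0.015 ] 175.04406480675334
handle [ 0.4766 -0.1298  0.03  ] [ 0.3903 -0.1224  0.03  ] 175.07294128888734
hook [ 0.2677 -0.1183  0.015 ] [ 0.2684 -0.1527  0.015 ]
```

```bash
cat >> h.py <<'E'
from scipy.spatial.transform import Rotation as Ro
def to(p,yaw,s=None):
    "offset/angular of a move row to TCP p, tool pointing down, tool x at yaw deg"
    s=s or bot.get_obs(); w,x,y,z=s["tool_rot"]; R=Ro.from_quat([x,y,z,w])
    G=Ro.from_euler("z",yaw,degrees=True)*Ro.from_euler("x",180,degrees=True)
    print("t",round(s["t"],2),"at",s["eef_pos"].round(4),"F",s["contact_force"].round(1),"off",R.inv().apply(np.array(p)-s["eef_pos"]).round(4),"ang",((R.inv()*G).as_rotvec(degrees=True)/45).round(3))
E
python3 -c "
from h import *
to((.451,-.1275,.2),-5)"
```

```text
t 0.1 at [ 0.1714 -0.6525  0.303 ] F [-0.  -0.6  1. ] off [ 0.4038 -0.4365  0.1037] ang [-0.002  0.     0.438]
```

Call:
drive_tool --deltas '[{"gripper": 0,"offset": [0.404,-0.436,0.104],"angular": [0,0,0.438]},{"gripper": 0,"offset": [0.404,-0.436,0.104],"angular": [0,0,0.438]},{"gripper": 0,"offset": [0.404,-0.436,0.104],"angular": [0,0,0.438]},{"gripper": 0,"offset": [0.404,-0.436,0.104],"angular": [0,0,0.438]},{"gripper": 0,"offset": [0.404,-0.436,0.104],"angular": [0,0,0.438]}]' --grip_force 60

```text
t: 0.6
eef_pos: [0.288, -0.4336, 0.2603]
tool_rot: [-0.0, 0.999, -0.044, -0.0]
contact_force: [-0.0, -0.1, 0.5]
gripper_width: 1.004
grasp_force: 0.0
```

```bash
python3 -c "
from h import *
to((.451,-.1275,.2),-5)"
```

```text
t 0.6 at [ 0.288  -0.4336  0.2603] F [-0.  -0.1  0.5] off [ 0.1357 -0.3191  0.0603] ang [-0.  0. -0.]
```

Call:
drive_tool --deltas '[{"gripper": 0,"offset": [0.09,-0.2,0.03],"angular": [0,0,0]},{"gripper": 0,"offset": [0.09,-0.2,0.03],"angular": [0,0,0]},{"gripper": 0,"offset": [0.09,-0.2,0.03],"angular": [0,0,0]},{"gripper": 0,"offset": [0.09,-0.2,0.03],"angular": [0,0,0]},{"gripper": 0,"offset": [0.09,-0.2,0.03],"angular": [0,0,0]}]'

```text
t: 1.1
eef_pos: [0.3962, -0.2397, 0.2302]
tool_rot: [-0.001, 0.999, -0.041, -0.0]
contact_force: [-0.0, -0.6, 0.2]
gripper_width: 1.0
grasp_force: 0.0
```

Call:
drive_tool --deltas '[{"gripper": 0,"offset": [0.046,-0.119,0.03],"angular": [0,0,0]},{"gripper": 0,"offset": [0.046,-0.119,0.03],"angular": [0,0,0]},{"gripper": 0,"offset": [0.046,-0.119,0.03],"angular": [0,0,0]},{"gripper": 0,"offset": [0.046,-0.119,0.03],"angular": [0,0,0]},{"gripper": 0,"offset": [0.046,-0.119,0.03],"angular": [0,0,0]}]'

```text
t: 1.6
eef_pos: [0.4506, -0.1292, 0.2004]
tool_rot: [-0.0, 0.999, -0.043, -0.001]
contact_force: [-0.2, -0.9, -0.2]
gripper_width: 1.003
grasp_force: 0.0
```

```bash
python3 -c "
from h import *
to((.451,-.1275,.2),-5);print(bot.get_obs()['q'])
np.savez('w1.npz',**optics.camera_model('wrist'));cv2.imwrite('pics/w1.png',optics.read_camera('wrist'))
"
```

```text
t 1.6 at [ 0.4506 -0.1292  0.2004] F [-0.2 -0.9 -0.2] off [ 0.0003 -0.0018  0.0004] ang [-0.     0.001  0.002]
[ 0.31145207  0.28950457 -0.19182266  2.12131596  0.08096116  0.73854801
 -1.58872265]
```

View pics/w1.png

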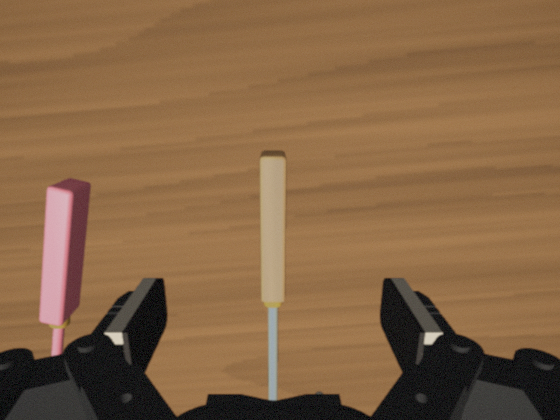

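The wrist view shows the wooden handle from (273,157) to (272,300), midway between the fingers and parallel to them. The pink handle is well off to the left.

```bash
python3 - <<'E'
from h import *
np.set_printoptions(precision=4,suppress=True)
W=dict(np.load('w1.npz'));T=optics.camera_model("top")
hsv=cv2.cvtColor(cv2.imread("pics/w1.png"),cv2.COLOR_BGR2HSV).astype(int);H,S,V=[hsv[...,i] for i in range(3)]
m=(S<135)&(S>60)&(V>130)&(H>8)&(H<25);m[:,:230]=0;m[:,320:]=0
b=max(blobs(m),key=lambda b:b[0]);print(b)
print("tri centre",*tri(W,b[1],T,(360.1,281.6)))
p,q=onz(W,(273,157),.03),onz(W,(271.8,302),.03);print(p,q,np.linalg.norm(p-q))
to((.451,-.1275,.077),-5)
E
```

```text
(np.int32(29616), array([274.5, 200.9]), ((274.5, 199.5), (399.0, 89.0), 90.0))
tri centre [ 0.4287 -0.1335 -0.0576] 0.011532642091555027
[ 0.4877 -0.1326  0.03  ] [ 0.3808 -0.1225  0.03  ] 0.10747664521761129
t 1.65 at [ 0.4503 -0.1303  0.2006] F [ 0.  -0.9  0.7] off [ 0.0005 -0.0029  0.1236] ang [ 0.     0.001 -0.   ]
```

Call:
drive_tool --deltas '[{"gripper": 0,"offset": [0,-0.002,0.04],"angular": [0,0,0]},{"gripper": 0,"offset": [0,-0.002,0.08],"angular": [0,0,0]},{"gripper": 0,"offset": [0,-0.002,0.11],"angular": [0,0,0]},{"gripper": 0,"offset": [0,-0.002,0.123],"angular": [0,0,0]},{"gripper": 0,"offset": [0,-0.002,0.123],"angular": [0,0,0]}]'

```text
t: 2.15
eef_pos: [0.4497, -0.1287, 0.0767]
tool_rot: [0.0, 0.999, -0.044, -0.002]
contact_force: [-0.1, 0.9, 0.6]
gripper_width: 0.998
grasp_force: 0.0
```

Call:
drive_tool --deltas '[{"gripper": 255,"offset": [0,0,0],"angular": [0,0,0]},{"gripper": 255,"offset": [0,0,0],"angular": [0,0,0]},{"gripper": 255,"offset": [0,0,0],"angular": [0,0,0]},{"gripper": 255,"offset": [0,0,0],"angular": [0,0,0]},{"gripper": 255,"offset": [0,0,0],"angular": [0,0,0]}]' --grip_force 60

```text
t: 2.65
eef_pos: [0.4514, -0.1279, 0.0787]
tool_rot: [0.0, 0.999, -0.044, 0.001]
contact_force: [-1.5, -1.0, 4.6]
gripper_width: 0.197
grasp_force: 59.2
```

Call:
drive_tool --deltas '[{"gripper": 255,"offset": [0,0,0],"angular": [0,0,0]},{"gripper": 255,"offset": [0,0,0],"angular": [0,0,0]},{"gripper": 255,"offset": [0,0,0],"angular": [0,0,0]}]'

```text
t: 2.95
eef_pos: [0.4514, -0.1279, 0.0787]
tool_rot: [0.0, 0.999, -0.044, 0.001]
contact_force: [-1.3, -0.3, 9.2]
gripper_width: 0.2
grasp_force: 59.3
```

Call:
drive_tool --deltas '[{"gripper": 255,"offset": [0,0,-0.02],"angular": [0,0,0]},{"gripper": 255,"offset": [0,0,-0.05],"angular": [0,0,0]},{"gripper": 255,"offset": [0,0,-0.08],"angular": [0,0,0]},{"gripper": 255,"offset": [0,0,-0.09],"angular": [0,0,0]},{"gripper": 255,"offset": [0,0,-0.09],"angular": [0,0,0]}]'

```text
t: 3.45
eef_pos: [0.4516, -0.128, 0.169]
tool_rot: [0.0, 0.999, -0.044, 0.002]
contact_force: [0.9, -1.4, -2.4]
gripper_width: 0.198
grasp_force: 58.7
```

```bash
python3 -c "
from h import *
to((.44,-.205,.16),168.5)
cv2.imwrite('pics/s2.png',optics.read_camera('side'));cv2.imwrite('pics/t2.png',optics.read_camera('top'))
"
```

```text
t 3.45 at [ 0.4516 -0.128   0.169 ] F [ 0.9 -1.4 -2.4] off [-0.0049  0.0778  0.0091] ang [ 6.000e-03  1.000e-03 -3.856e+00]
```

View pics/s2.png

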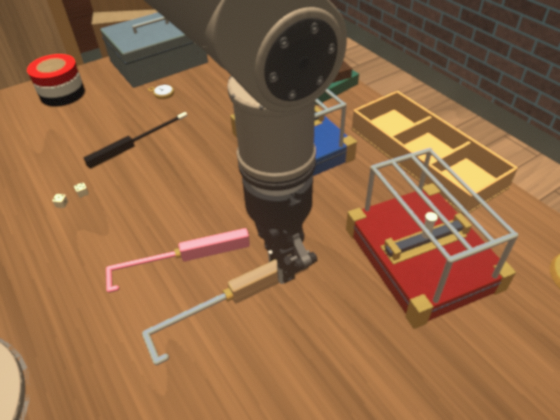

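The side view shows the rod held level with its hook at (150,340). The red case is untouched with its knob at (431,217).

Call:
drive_tool --deltas '[{"gripper": 255,"offset": [-0.033,0.058,-0.066],"angular": [0,0,-0.19]},{"gripper": 255,"offset": [-0.033,0.058,-0.066],"angular": [0,0,-0.38]},{"gripper": 255,"offset": [-0.033,0.058,-0.066],"angular": [0,0,-0.57]},{"gripper": 255,"offset": [-0.033,0.058,-0.066],"angular": [0,0,-0.76]},{"gripper": 255,"offset": [-0.033,0.058,-0.066],"angular": [0,0,-0.95]}]'

```text
t: 4.05
eef_pos: [0.4121, -0.1828, 0.2324]
tool_rot: [-0.001, 0.948, 0.319, -0.001]
contact_force: [0.4, 0.1, -1.8]
gripper_width: 0.202
grasp_force: 59.1
```

Call:
drive_tool --deltas '[{"gripper": 255,"offset": [0,0,0],"angular": [0,0,-0.19]},{"gripper": 255,"offset": [0,0,0],"angular": [0,0,-0.38]},{"gripper": 255,"offset": [0,0,0],"angular": [0,0,-0.57]},{"gripper": 255,"offset": [0,0,0],"angular": [0,0,-0.76]},{"gripper": 255,"offset": [0,0,0],"angular": [0,0,-0.95]}]'

```text
t: 4.55
eef_pos: [0.4122, -0.1823, 0.232]
tool_rot: [-0.002, 0.766, 0.643, -0.001]
contact_force: [-0.2, -0.7, -2.0]
gripper_width: 0.196
grasp_force: 59.1
```

```bash
python3 -c "
from h import *
to((.414,-.183,.235),168.5);print(bot.get_obs()['q'])"
```

```text
t 4.55 at [ 0.4122 -0.1823  0.232 ] F [-0.2 -0.7 -2. ] off [-0.0004  0.0019 -0.003 ] ang [-0.002 -0.004 -1.966]
[ 0.65898461  0.23443491 -0.42880081  2.11867334  0.13159463  0.81670983
 -0.02436619]
```

Call:
drive_tool --deltas '[{"gripper": 255,"offset": [0,0,0],"angular": [0,0,-0.19]},{"gripper": 255,"offset": [0,0,0],"angular": [0,0,-0.38]},{"gripper": 255,"offset": [0,0,0],"angular": [0,0,-0.57]},{"gripper": 255,"offset": [0,0,0],"angular": [0,0,-0.76]},{"gripper": 255,"offset": [0,0,0],"angular": [0,0,-0.95]}]'

```text
t: 5.05
eef_pos: [0.4122, -0.1823, 0.232]
tool_rot: [-0.002, 0.479, 0.878, 0.0]
contact_force: [0.8, -0.6, -1.2]
gripper_width: 0.199
grasp_force: 59.1
```

Call:
drive_tool --deltas '[{"gripper": 255,"offset": [0,0,0],"angular": [0,0,-0.19]},{"gripper": 255,"offset": [0,0,0],"angular": [0,0,-0.38]},{"gripper": 255,"offset": [0,0,0],"angular": [0,0,-0.57]},{"gripper": 255,"offset": [0,0,0],"angular": [0,0,-0.76]},{"gripper": 255,"offset": [0,0,0],"angular": [0,0,-0.95]}]'

```text
t: 5.55
eef_pos: [0.4121, -0.1823, 0.2321]
tool_rot: [-0.001, 0.126, 0.992, 0.001]
contact_force: [-0.6, -0.2, -2.0]
gripper_width: 0.197
grasp_force: 59.1
```

Call:
drive_tool --deltas '[{"gripper": 255,"offset": [0,0,0],"angular": [0,0,-0.06]},{"gripper": 255,"offset": [0,0,0],"angular": [0,0,-0.06]}]'

```text
t: 5.75
eef_pos: [0.4122, -0.1824, 0.2322]
tool_rot: [-0.001, 0.106, 0.994, 0.001]
contact_force: [-0.5, 0.9, -2.1]
gripper_width: 0.197
grasp_force: 59.1
```

```bash
python3 -c "
from h import *
to((.414,-.183,.144),168.5);print(bot.get_obs()['q'])
cv2.imwrite('pics/s3.png',optics.read_camera('side'));cv2.imwrite('pics/t3.png',optics.read_camera('top'))"
```

```text
t 5.75 at [ 0.4122 -0.1824  0.2322] F [-0.5  0.9 -2.1] off [-0.0022 -0.0003  0.0882] ang [ 0.002 -0.004 -0.014]
[ 0.88641417  0.27424589 -0.69088662  2.10526194  0.23189594  0.83927367
  1.41622165]
```

View pics/t3.png

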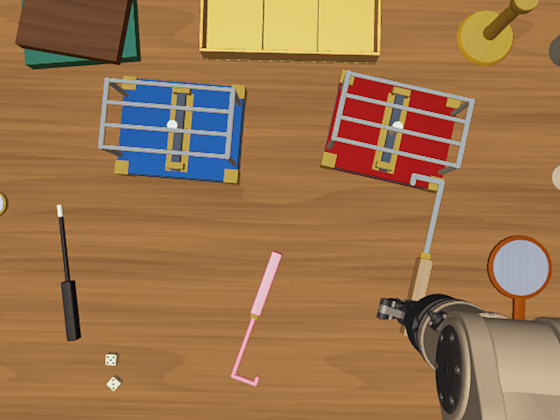

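The top view shows the rod pointing at the red case front with the shaft corner at (442,182) and the lip at (413,180). It is in front of the guard, and the arm covers only the handle's end.

Call:
drive_tool --deltas '[{"gripper": 255,"offset": [-0.002,0,0.04],"angular": [0,0,-0.014]},{"gripper": 255,"offset": [-0.002,0,0.08],"angular": [0,0,-0.014]},{"gripper": 255,"offset": [-0.002,0,0.088],"angular": [0,0,-0.014]},{"gripper": 255,"offset": [-0.002,0,0.088],"angular": [0,0,-0.014]}]'

```text
t: 6.25
eef_pos: [0.4142, -0.1825, 0.1448]
tool_rot: [-0.002, 0.1, 0.995, 0.001]
contact_force: [0.2, -0.4, -0.7]
gripper_width: 0.2
grasp_force: 59.1
```

```bash
python3 -c "
from h import *
to((.414,-.183,.144),168.5)
a=optics.read_camera('side');b=optics.read_camera('top')
cv2.imwrite('pics/s4.png',a);cv2.imwrite('pics/t4.png',b)
cv2.imwrite('pics/c4.png',np.hstack([cv2.resize(b[110:260,360:490],None,fx=3,fy=3),cv2.resize(a[180:330,260:390],None,fx=3,fy=3)]))"
```

```text
t 6.25 at [ 0.4142 -0.1825  0.1448] F [ 0.2 -0.4 -0.7] off [ 0.     -0.0006  0.0008] ang [ 0.002 -0.005 -0.   ]
```

View pics/c4.png

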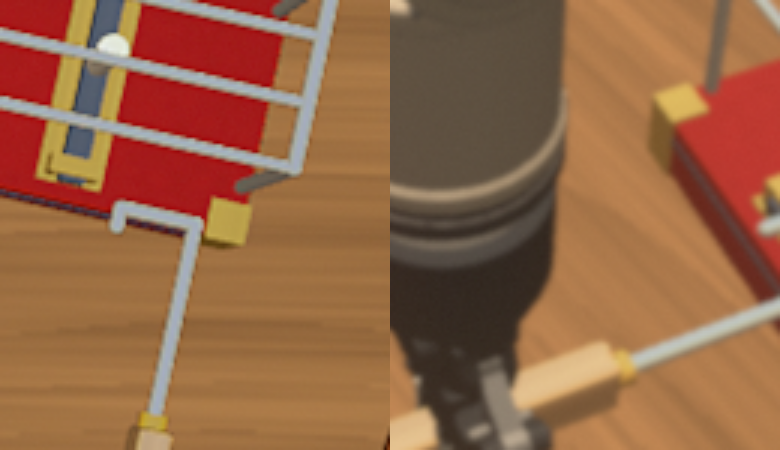

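```bash
python3 - <<'E'
from h import *
np.set_printoptions(precision=4,suppress=True)
T,S=optics.camera_model("top"),optics.camera_model("side")
print("ferrule",*tri(T,(410.7,250),S,(338.3,301.7)))
K=np.array([.682,-.172]);y=np.radians(-11.5);u=np.array([np.cos(y),np.sin(y)]);v=np.array([-u[1],u[0]])
P={}
for n,uv in(("corner",(424.7,185.3)),("lipcorner",(400.3,180.7)),("neck",(410.7,250))):
    p=onz(T,uv,.08)[:2];P[n]=p;print(n,p,"rel knob in case axes",(p-K)@u,(p-K)@v)
d=P["corner"]-P["neck"];print("shaft yaw",np.degrees(np.arctan2(d[1],d[0])),np.linalg.norm(d),np.linalg.norm(P["corner"]-P["lipcorner"]))
R=S["cam_to_world"];c=R[:3,:3].T@(np.array([*P["corner"],.08])-R[:3,3]);print("corner in side expected",S["cx"]-S["fx"]*c[0]/c[2],S["cy"]+S["fy"]*c[1]/c[2])
a=cv2.imread("pics/s4.png");cv2.imwrite('pics/c5.png',cv2.resize(a[200:320,320:480],None,fx=4,fy=4))
E
```

```text
ferrule [ 0.4909 -0.1983  0.0809] 0.000773544825472994
corner [ 0.593 -0.219] rel knob in case axes -0.07786389413926419 -0.06379563374845947
lipcorner [ 0.5994 -0.1803] rel knob in case axes -0.07926978695428827 -0.024628201474221435
neck [ 0.4905 -0.1982] rel knob in case axes -0.18242286735725774 -0.06387652942579894
shaft yaw -11.455671141127926 0.10455900451186262 0.03919265601569201
corner in side expected 407.65645431867995 275.20665540653977
```

View pics/c5.png

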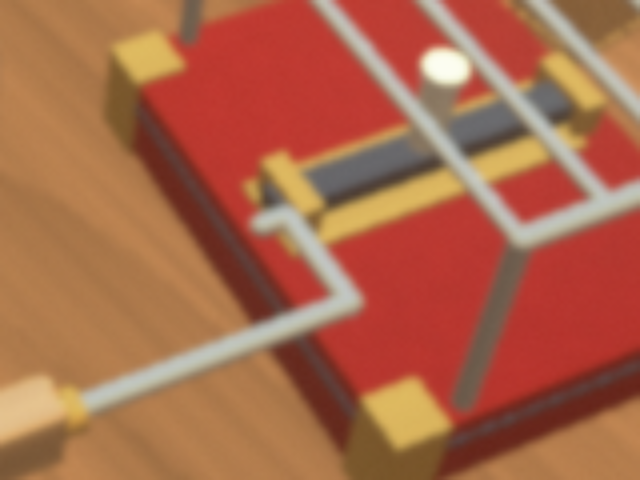

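The crop shows the hook corner at about (407,275) in the side view, which matches the expected pixel for z = 0.08. The hook is in front of the guard and clear of posts and staples. I'll slide it in next.

Call:
drive_tool --deltas '[{"gripper": 255,"offset": [-0.02,0,0],"angular": [0,0,0]},{"gripper": 255,"offset": [-0.045,0,0],"angular": [0,0,0]},{"gripper": 255,"offset": [-0.07,0,0],"angular": [0,0,0]},{"gripper": 255,"offset": [-0.095,0,0],"angular": [0,0,0]},{"gripper": 255,"offset": [-0.11,0,0],"angular": [0,0,0]}]'

```text
t: 6.85
eef_pos: [0.5257, -0.2057, 0.1484]
tool_rot: [0.002, 0.101, 0.995, -0.0]
contact_force: [0.1, -0.5, -2.0]
gripper_width: 0.197
grasp_force: 59.1
```

```bash
python3 - <<'E'
from h import *
to((.682-.155*.98-.02*.199,-.172+.155*.199-.02*.98,.144),168.5)
a=optics.read_camera('side');b=optics.read_camera('top')
cv2.imwrite('pics/c6.png',np.hstack([cv2.resize(b[60:200,340:480],(400,400)),cv2.resize(a[140:280,360:500],(400,400))]))
E
```

```text
t 6.85 at [ 0.5257 -0.2057  0.1484] F [ 0.1 -0.5 -2. ] off [0.0086 0.0442 0.0043] ang [-0.     0.006 -0.001]
```

View pics/c6.png

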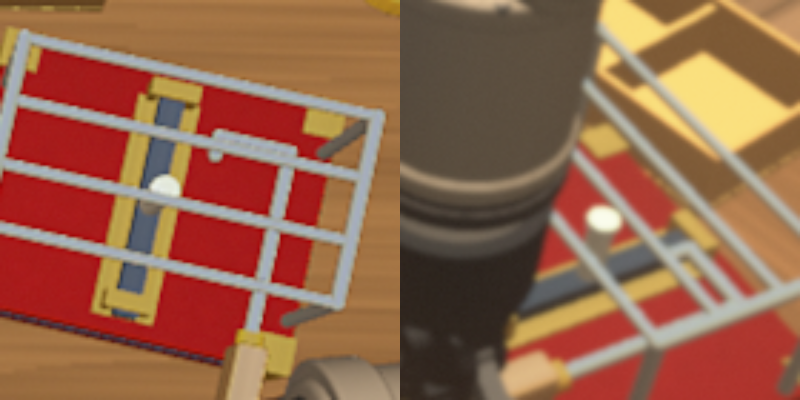

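The hook is beyond the knob under the guard, with the lip tip at crop (215,157) and the knob at (163,185), and nothing touching. Next is the sideways shift of 44 mm.

Call:
drive_tool --deltas '[{"gripper": 255,"offset": [0,0.015,0.002],"angular": [0,0,0]},{"gripper": 255,"offset": [0,0.03,0.004],"angular": [0,0,0]},{"gripper": 255,"offset": [0,0.044,0.004],"angular": [0,0,0]},{"gripper": 255,"offset": [0,0.044,0.004],"angular": [0,0,0]}]'

```text
t: 7.35
eef_pos: [0.5319, -0.1595, 0.143]
tool_rot: [0.001, 0.099, 0.995, 0.0]
contact_force: [0.1, 0.5, -0.8]
gripper_width: 0.196
grasp_force: 59.1
```

```bash
python3 - <<'E'
from h import *
to((.682-.219*.98-.02*.199,-.172+.219*.199-.02*.98,.144),168.5)
a=optics.read_camera('side');b=optics.read_camera('top')
cv2.imwrite('pics/c7.png',np.hstack([cv2.resize(b[60:200,340:480],(400,400)),cv2.resize(a[140:280,360:500],(400,400))]))
E
```

```text
t 7.35 at [ 0.5319 -0.1595  0.143 ] F [ 0.1  0.5 -0.8] off [ 0.0695 -0.0022 -0.0011] ang [0.001 0.002 0.004]
```

View pics/c7.png

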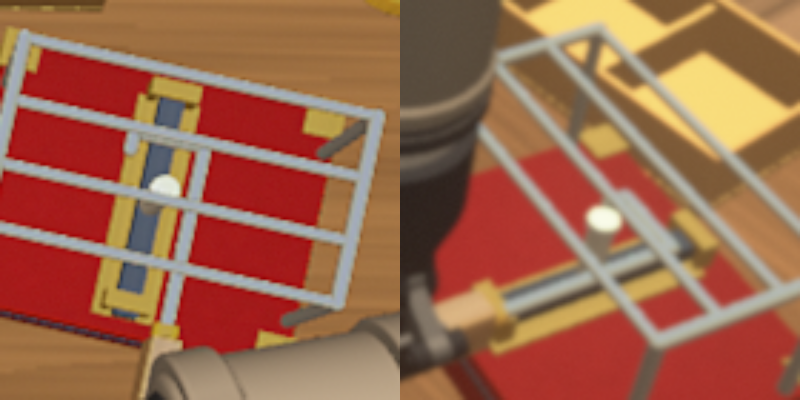

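The knob sits between the lip (131,143) and the shaft (203,155), with the crossbar of the hook behind it. Next I'll pull.

Call:
drive_tool --deltas '[{"gripper": 255,"offset": [0.01,-0.001,0],"angular": [0,0,0]},{"gripper": 255,"offset": [0.02,-0.001,0],"angular": [0,0,0]},{"gripper": 255,"offset": [0.03,-0.001,0],"angular": [0,0,0]},{"gripper": 255,"offset": [0.04,-0.001,0],"angular": [0,0,0]},{"gripper": 255,"offset": [0.05,-0.001,0],"angular": [0,0,0]}]'

```text
t: 7.95
eef_pos: [0.4815, -0.1533, 0.1419]
tool_rot: [0.0, 0.101, 0.995, -0.0]
contact_force: [2.0, -2.3, -2.4]
gripper_width: 0.199
grasp_force: 59.0
```

Call:
drive_tool --deltas '[{"gripper": 255,"offset": [0.003,0,0],"angular": [0,0,0]},{"gripper": 255,"offset": [0.006,0,0],"angular": [0,0,0]},{"gripper": 255,"offset": [0.008,0,0],"angular": [0,0,0]},{"gripper": 255,"offset": [0.008,0,0],"angular": [0,0,0]}]'

```text
t: 8.35
eef_pos: [0.4744, -0.1513, 0.1418]
tool_rot: [-0.0, 0.1, 0.995, -0.0]
contact_force: [0.9, -0.7, -1.1]
gripper_width: 0.2
grasp_force: 59.2
```

Call:
drive_tool --deltas '[{"gripper": 255,"offset": [0.002,0,0],"angular": [0,0,0]},{"gripper": 255,"offset": [0.004,0,0],"angular": [0,0,0]},{"gripper": 255,"offset": [0.004,0,0],"angular": [0,0,0]}]'

```text
t: 8.65
eef_pos: [0.4736, -0.1505, 0.1428]
tool_rot: [0.003, 0.1, 0.995, 0.0]
contact_force: [9.5, -2.2, -4.0]
gripper_width: 0.195
grasp_force: 58.8
```

Call:
drive_tool --deltas '[{"gripper": 255,"offset": [0.002,0,0],"angular": [0,0,0]},{"gripper": 255,"offset": [0.003,0,0],"angular": [0,0,0]},{"gripper": 255,"offset": [0.003,0,0],"angular": [0,0,0]}]'

```text
t: 8.95
eef_pos: [0.4731, -0.15, 0.1437]
tool_rot: [0.006, 0.1, 0.995, 0.001]
contact_force: [14.5, -2.2, -4.8]
gripper_width: 0.198
grasp_force: 58.7
```

```bash
python3 - <<'E'
from h import *
to((.682-.219*.98-.02*.199,-.172+.219*.199-.02*.98,.144),168.5)
a=optics.read_camera('side');b=optics.read_camera('top')
cv2.imwrite('pics/s8.png',a);cv2.imwrite('pics/t8.png',b)
np.set_printoptions(precision=4,suppress=True)
T,S=optics.camera_model("top"),optics.camera_model("side")
for im,x0,x1,y0,y1 in((b,340,460,80,200),(a,360,480,170,290)):
    h=cv2.cvtColor(im,cv2.COLOR_BGR2HSV)
    for z in blobs((h[y0:y1,x0:x1,1]<45)&(h[y0:y1,x0:x1,2]>205),10): print(z[0],z[1]+[x0,y0],np.round(z[2][1],1))
E
```

```text
t 8.95 at [ 0.4731 -0.15    0.1437] F [14.5 -2.2 -4.8] off [ 0.0099 -0.     -0.0005] ang [0.003 0.015 0.001]
44 [392.8 146.6] [5. 9.]
67 [409.3 223.7] [ 7. 10.]
```

The force rose to 14.5 N at the stop, so the bolt is at its limit. The knob moved from about (398,126) to (393,147) in the top view. Next I unhook.

Call:
drive_tool --deltas '[{"gripper": 255,"offset": [-0.015,0,0],"angular": [0,0,0]},{"gripper": 255,"offset": [-0.028,0,0],"angular": [0,0,0]},{"gripper": 255,"offset": [-0.034,0,0],"angular": [0,0,0]},{"gripper": 255,"offset": [-0.034,0,0],"angular": [0,0,0]}]'

```text
t: 9.45
eef_pos: [0.5014, -0.1565, 0.1415]
tool_rot: [-0.0, 0.1, 0.995, 0.0]
contact_force: [0.2, -0.6, -1.6]
gripper_width: 0.204
grasp_force: 59.2
```

```bash
python3 - <<'E'
from h import *
np.set_printoptions(precision=4,suppress=True)
T,S=optics.camera_model("top"),optics.camera_model("side")
k,e=tri(T,(392.8,147.3),S,(409.3,224.2));print(k,e,"travel change",(k-[.6821,-.1718,.0969])@[.98,-.199,0])
to((.414,-.183,.144),168.5)
a=optics.read_camera('side');b=optics.read_camera('top')
cv2.imwrite('pics/c9.png',np.hstack([cv2.resize(b[60:200,340:480],(400,400)),cv2.resize(a[140:280,360:500],(400,400))]))
E
```

```text
[ 0.6487 -0.1637  0.0958] 0.002769910347302018 travel change -0.03433633674572844
t 9.45 at [ 0.5014 -0.1565  0.1415] F [ 0.2 -0.6 -1.6] off [ 0.0804 -0.0434 -0.0025] ang [ 0.001 -0.     0.   ]
```

View pics/c9.png

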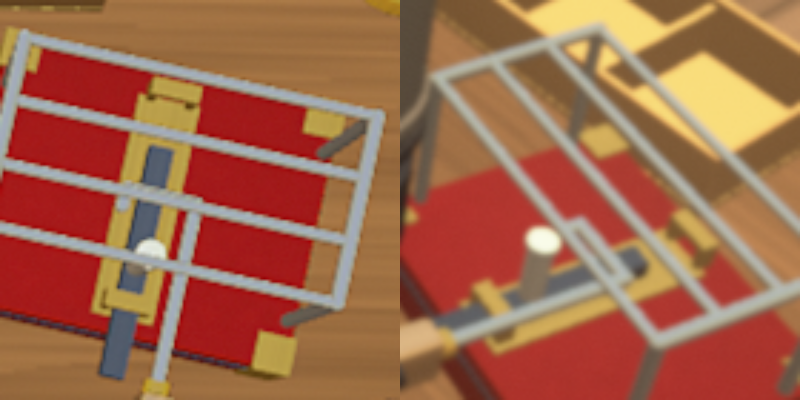

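The bolt bar now sticks out toward the robot, with the knob at crop (150,252). The hook is free ahead of it, with the lip tip at (122,207). I'll shift sideways and draw out.

Call:
drive_tool --deltas '[{"gripper": 255,"offset": [0,-0.015,-0.002],"angular": [0,0,0]},{"gripper": 255,"offset": [0,-0.03,-0.002],"angular": [0,0,0]},{"gripper": 255,"offset": [0,-0.044,-0.002],"angular": [0,0,0]},{"gripper": 255,"offset": [0,-0.044,-0.002],"angular": [0,0,0]}]'

```text
t: 9.95
eef_pos: [0.4909, -0.2028, 0.1435]
tool_rot: [-0.001, 0.102, 0.995, -0.001]
contact_force: [-0.4, 0.8, -1.6]
gripper_width: 0.202
grasp_force: 59.2
```

Call:
drive_tool --deltas '[{"gripper": 255,"offset": [0.02,0,0],"angular": [0,0,0]},{"gripper": 255,"offset": [0.045,0,0],"angular": [0,0,0]},{"gripper": 255,"offset": [0.07,0,0],"angular": [0,0,0]},{"gripper": 255,"offset": [0.082,0,0],"angular": [0,0,0]},{"gripper": 255,"offset": [0.082,0,0],"angular": [0,0,0]}]'

```text
t: 10.45
eef_pos: [0.4104, -0.1832, 0.1438]
tool_rot: [-0.001, 0.1, 0.995, -0.0]
contact_force: [-0.6, -0.2, -0.7]
gripper_width: 0.197
grasp_force: 59.2
```

```bash
python3 - <<'E'
from h import *
to((.414,-.183,.235),168.5)
cv2.imwrite('pics/t10.png',optics.read_camera('top'))
E
```

```text
t 10.45 at [ 0.4104 -0.1832  0.1438] F [-0.6 -0.2 -0.7] off [-0.0034  0.0008 -0.0913] ang [-0.001 -0.002 -0.   ]
```

View pics/t10.png

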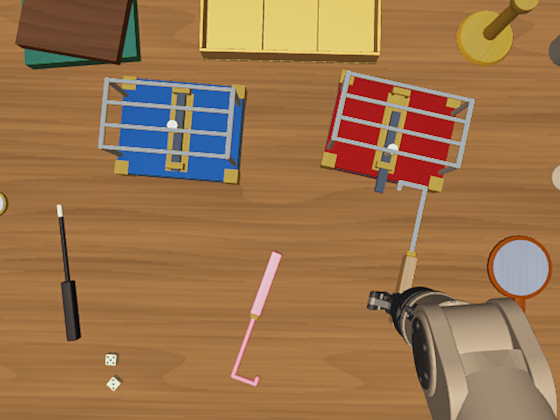

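The top view shows the red bolt drawn, its bar end at (381,188), and the rod fully out in front of the guard. The blue case is unchanged. Next I lift, turn, and lay the rod in the free space in front.

Call:
drive_tool --deltas '[{"gripper": 255,"offset": [0,0,-0.04],"angular": [0,0,0]},{"gripper": 255,"offset": [0,0,-0.08],"angular": [0,0,0]},{"gripper": 255,"offset": [0,0,-0.09],"angular": [0,0,0]}]'

```text
t: 10.8
eef_pos: [0.4155, -0.1838, 0.2379]
tool_rot: [0.004, 0.1, 0.995, -0.001]
contact_force: [0.2, -0.4, -1.7]
gripper_width: 0.197
grasp_force: 59.3
```

Call:
drive_tool --deltas '[{"gripper": 255,"offset": [0,0.02,0],"angular": [0,0,0.19]},{"gripper": 255,"offset": [0,0.04,0],"angular": [0,0,0.38]},{"gripper": 255,"offset": [-0.005,0.06,0],"angular": [0,0,0.57]},{"gripper": 255,"offset": [-0.01,0.08,0],"angular": [0,0,0.76]},{"gripper": 255,"offset": [-0.015,0.098,0],"angular": [0,0,0.95]}]'

```text
t: 11.3
eef_pos: [0.4474, -0.0893, 0.2337]
tool_rot: [0.0, 0.459, 0.889, 0.0]
contact_force: [-0.3, -0.8, -0.6]
gripper_width: 0.195
grasp_force: 59.2
```

Call:
drive_tool --deltas '[{"gripper": 255,"offset": [0,0,0],"angular": [0,0,0.19]},{"gripper": 255,"offset": [0,0,0],"angular": [0,0,0.38]},{"gripper": 255,"offset": [0,0,0],"angular": [0,0,0.57]},{"gripper": 255,"offset": [0,0,0],"angular": [0,0,0.76]},{"gripper": 255,"offset": [0,0,0],"angular": [0,0,0.794]}]'

```text
t: 11.8
eef_pos: [0.447, -0.0901, 0.2336]
tool_rot: [0.0, 0.708, 0.707, 0.0]
contact_force: [0.0, 0.5, -1.2]
gripper_width: 0.192
grasp_force: 59.2
```

```bash
python3 - <<'E'
from h import *
to((.445,-.09,.079),90)
cv2.imwrite('pics/t11.png',optics.read_camera('top'))
E
```

```text
t 11.8 at [ 0.447  -0.0901  0.2336] F [ 0.   0.5 -1.2] off [ 1.000e-04 -2.100e-03  1.546e-01] ang [ 0.001 -0.    -0.002]
```

View pics/t11.png

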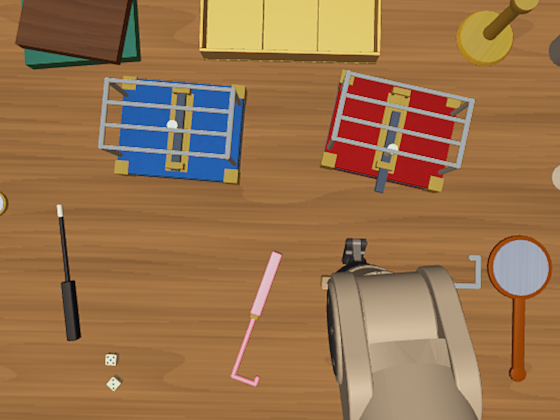

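10 views are used. The last one shows the hook at (480,270), still raised, and the landing strip is free of the mirror and the pink rod. I'll lower it now.

Call:
drive_tool --deltas '[{"gripper": 255,"offset": [0,0,0.04],"angular": [0,0,0]},{"gripper": 255,"offset": [0,0,0.08],"angular": [0,0,0]},{"gripper": 255,"offset": [0,0,0.12],"angular": [0,0,0]},{"gripper": 255,"offset": [0,0,0.145],"angular": [0,0,0]},{"gripper": 255,"offset": [0,0,0.15],"angular": [0,0,0]}]'

```text
t: 12.35
eef_pos: [0.4449, -0.0899, 0.0812]
tool_rot: [-0.002, 0.706, 0.708, -0.001]
contact_force: [-1.1, 0.2, -1.5]
gripper_width: 0.194
grasp_force: 59.1
```

Call:
drive_tool --deltas '[{"gripper": 255,"offset": [0,0,0.002],"angular": [0,0,0]},{"gripper": 255,"offset": [0,0,0.003],"angular": [0,0,0]},{"gripper": 255,"offset": [0,0,0.003],"angular": [0,0,0]}]'

```text
t: 12.65
eef_pos: [0.447, -0.0906, 0.082]
tool_rot: [0.001, 0.707, 0.707, 0.001]
contact_force: [0.3, 0.3, -1.8]
gripper_width: 0.198
grasp_force: 59.1
```

Call:
drive_tool --deltas '[{"gripper": 255,"offset": [0,0,0.001],"angular": [0,0,0]},{"gripper": 255,"offset": [0,0,0.002],"angular": [0,0,0]},{"gripper": 255,"offset": [0,0,0.003],"angular": [0,0,0]},{"gripper": 255,"offset": [0,0,0.003],"angular": [0,0,0]}]'

```text
t: 13.05
eef_pos: [0.4466, -0.0904, 0.0787]
tool_rot: [0.001, 0.707, 0.707, 0.0]
contact_force: [-2.1, 0.7, 9.2]
gripper_width: 0.201
grasp_force: 60.7
```

Contact with the table at the same height as at the pick-up. I'll release and then rise.

Call:
drive_tool --deltas '[{"gripper": 120,"offset": [0,0,-0.001],"angular": [0,0,0]},{"gripper": 60,"offset": [0,0,-0.001],"angular": [0,0,0]},{"gripper": 0,"offset": [0,0,-0.001],"angular": [0,0,0]},{"gripper": 0,"offset": [0,0,-0.001],"angular": [0,0,0]},{"gripper": 0,"offset": [0,0,-0.001],"angular": [0,0,0]}]'

```text
t: 13.55
eef_pos: [0.446, -0.0904, 0.0787]
tool_rot: [-0.0, 0.707, 0.707, -0.0]
contact_force: [0.4, 0.5, 0.1]
gripper_width: 0.997
grasp_force: 0.0
```

Call:
drive_tool --deltas '[{"gripper": 0,"offset": [0,0,-0.02],"angular": [0,0,0]},{"gripper": 0,"offset": [0,0,-0.06],"angular": [0,0,0]},{"gripper": 0,"offset": [0,0,-0.1],"angular": [0,0,0]},{"gripper": 0,"offset": [0,0,-0.14],"angular": [0,0,0]},{"gripper": 0,"offset": [0,0,-0.14],"angular": [0,0,0]}]'

```text
t: 14.05
eef_pos: [0.4488, -0.0905, 0.2235]
tool_rot: [0.004, 0.707, 0.707, 0.002]
contact_force: [0.9, -0.2, -0.4]
gripper_width: 1.002
grasp_force: 0.0
```

```bash
python3 - <<'E'
from h import *
np.set_printoptions(precision=4,suppress=True)
to((.445,-.09,.2),90);print(bot.get_obs()['gripper_width'])
a=optics.read_camera('side');b=optics.read_camera('top');w=optics.read_camera('wrist')
T,S=optics.camera_model("top"),optics.camera_model("side")
hs=lambda i:cv2.cvtColor(i,cv2.COLOR_BGR2HSV)
h=hs(b)
for nm,x0,x1,y0,y1 in(("hook",420,485,225,330),("red",370,415,120,165),("blue",150,195,105,145)):
    for z in blobs((h[y0:y1,x0:x1,1]<60)&(h[y0:y1,x0:x1,2]>(120 if nm=="hook" else 205)),12): print(nm,z[0],z[1]+[x0,y0],np.round(np.array(z[2][0])+[x0,y0],1),np.round(z[2][1],1),z[2][2])
hb=hs(cv2.imread("pics/top0.png"))
print("blue change",np.abs(b[75:185,98:248].astype(int)-cv2.imread("pics/top0.png")[75:185,98:248]).mean())
# steel in the side view near the expected hook corner
for p in ([.445,-.275,.015],[.485,-.275,.015]):
    for M,i in((S,a),(T,b)):
        R=M["cam_to_world"];c=R[:3,:3].T@(np.array(p)-R[:3,3]);print(p,M["cx"]-M["fx"]*c[0]/c[2],M["cy"]+M["fy"]*c[1]/c[2])
hS=hs(a);[print("side steel",z[0],z[1]+[260,290],np.round(np.array(z[2][0])+[260,290],1),np.round(z[2][1],1)) for z in blobs((hS[290:420,260:480,1]<70)&(hS[290:420,260:480,2]>110),30)]
E
```

```text
t 14.05 at [ 0.4488 -0.0905  0.2235] F [ 0.9 -0.2 -0.4] off [ 0.0006 -0.004   0.0235] ang [ 0.011  0.003 -0.   ]
1.0024612613964416
hook 139 [444.9 260.9] [445.8 262.6] [27.9  9.7] 75.3791275024414
red 44 [392.8 146.6] [392.5 146.5] [5. 9.] 90.0
blue 63 [171.7 123.8] [171.5 123.5] [7. 9.] 90.0
blue change 1.105939393939394
[0.445, -0.275, 0.015] 344.7589347683121 392.384270451755
[0.445, -0.275, 0.015] 446.86266979145336 276.11235385312034
[0.485, -0.275, 0.015] 369.1199713669397 374.66504543712324
[0.485, -0.275, 0.015] 447.1133295717721 252.43648471119243
side steel 659 [334.2 367.2] [333.7 352.7] [80.9 35.4]
```

Call:
drive_tool --deltas '[{"gripper": 0,"offset": [0,0,0],"angular": [0,0,0]},{"gripper": 0,"offset": [0,0,0],"angular": [0,0,0]}]'

```text
t: 14.4
eef_pos: [0.4453, -0.0903, 0.2176]
tool_rot: [-0.001, 0.707, 0.707, -0.001]
contact_force: [1.0, 0.2, 0.2]
gripper_width: 1.001
grasp_force: 0.0
```

```bash
python3 -c "
from station import bot
print(bot.hand_in())"
```

```text
the job is handed in; nothing more can be done
None
```

The job is handed in at 14.4 s: the red bolt is drawn to its stop, the blue case is unchanged, the rod lies flat on the table with the gripper clear of it, and no verdict came back.

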